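# Open the jar of spare chessmen

## Task

The lid of the square jar of spare chessmen is screwed on tight and the lazy susan spins freely, so lift the jar off it, stand it fully down in the square well of the maple caddy, which keeps it from turning, and only there unscrew the red lid anticlockwise, stopping as soon as the threads let go (a little under a quarter turn). Finish while still gripping the lid, held still and level a centimetre or two straight above the open mouth, with the jar left standing in its well; leave the sorting cups standing on the lazy susan and everything else where it is.

Things in the scene. Friction and masses are not known exactly. Their poses are not given: they have to be found in the camera images.
- jar_mid (a point): Half-way up the axis of a clear plastic jar of chessmen, upright on the lazy susan at the start: square body 62 x 62 x 72 mm, sloping shoulder to 78 mm above the underside, round neck (45 mm), mouth at 100 mm. The point is 50 mm above the underside; z up, x and y square to the sides. 109 mm tall with its lid, 0.2 to 0.35 kg; it can be carried by the tight lid.
- jar_mouth (a point): Centre of the jar's mouth (top of the neck), 50 mm above jar_mid; axes as the jar. When lid_mid is 10 mm above this point the lid's lower edge is level with the mouth.
- lid_mid (a point): Centre, half-way up, of the red ribbed screw lid: 58 mm diameter, 20 mm high, z up. Closed, its lower edge is 89 mm above the jar's underside, 11 mm above the shoulder. Three-lug right-handed thread, tight at the start (0.3 to 0.5 N m, sprung liner). Turned anticlockwise from above it rises 2.4 mm and is free after 62 degrees (1.08 rad); from there to 92 degrees it lifts straight off.
- lid_mark (a point): Outer end of the white bar on top of the lid, 25 mm from its axis, 20 mm above its lower edge, along the lid's x axis. Closed, it points along the jar's x axis; it turns anticlockwise with the lid, seen from above.
- caddy_well (a point): Floor centre of the square jar well in the pale maple caddy (210 x 145 x 30 mm, screwed to the table): 67 x 67 mm, 22 mm deep, floor 8 mm above the table, mouth chamfered 3 mm; x (along the caddy) and y square to its sides. Any quarter turn of the jar fits; a seated jar's underside centre is here. A low compartment (+x) and pencil trough (-y) lie beside it, nothing above the caddy's top.
- turntable_top (a point): Centre of the top of the maple lazy susan (300 mm diameter, top 32 mm above the table), which spins freely about this point and carries the jar and the two cups, all about 85 mm from its centre.
- cup_white: Grey cup (72 mm diameter, rim 56 mm high, contents up to 76 mm) full of ivory chessmen, loose on the lazy susan; origin at the centre of its underside, z up.
- cup_black: Green cup of the same size full of black chessmen, loose on the lazy susan; origin at the centre of its underside, z up.
- bishop: Pewter bishop, 34 mm base, 76 mm tall, standing on the table; origin at the centre of its underside.
- magnifier: Brass magnifier lying flat near the robot: 80 mm lens ring (9 mm thick, origin under its centre) and a wooden handle along its x axis reaching 145 mm from the origin.
- mug: Blue ceramic mug, 80 mm diameter, 92 mm tall, on the table; origin at the centre of its underside.

How it is judged:
By the outcome, as a careful person would: the job done as asked, in the order asked, and still so for the second after the job is handed in, while the arm keeps its last pose, push and grip.
It also fails if it takes over 58 s, if anything falls off the work surface, if the arm or the gripper's body presses on something with over 40 N, if the wrist force passes 120 N, or if a joint passes its speed limit or range.

## Robot

A 6-joint arm with a two-finger parallel gripper is mounted at the origin on the work surface. World frame = base frame: x ahead of the robot, y to its left, z up, the work surface at z = 0. Lengths are in m, angles in rad, forces in N, time in s.
With the tool pointing down it reaches from about 0.35 to 0.775 m from the base axis. Payload 5.5 kg.
Tool frame: the origin (TCP) lies midway between the tips of the shut fingers; the grasp point (between the pads) lies grip_point_offset behind it (grip_point_offset is the distance from the TCP to the grasp point, in m); z points along the fingers, y is the direction in which the jaws open and shut (so a half turn about z gives the same grasp; the last joint's range is limited). The gripper opens to 85 mm and grips with 20 to 120 N. Pads are 22 mm wide; open, the fingers measure 114 mm over their backs; the gripper's body (76 mm by 85 mm) begins 54 mm behind the grasp point. The pads swing forward as they close: fully open they stand 13 mm farther back than shut.
Start: joints at [1.126, 0.313, 0.046, 1.304, 0, 1.431], TCP at [0.173, 0.549, 0.231] pointing down, gripper open.
Joint ranges: [-2.76, 2.76], [-0.86, 1.69], [-1.03, 1.26], [-2.2, 2.34], [-1.47, 1.5], [-3.14, 3.14]. Speed limits (rad/s): [2.57, 2.57, 3.14, 3.14, 3.14, 3.14].

## Interface

Orientations are given as a unit quaternion [w, x, y, z].
In Python, from workcell import * gives the robot as it stands.
- The arm moves only by the tool send_rows, never from a script. Its argument "series" is one flat list of numbers, 7 for each row, row after row: the shift along the tool's x, y, z in cm, then the turn, a rotation vector about the tool's x, y, z in degrees, then the opening, from 0 (shut) to 1 (fully open). A call has 1 to 10 rows; each row is the pose to reach, as a shift and turn from the pose commanded when the call began, along the tool's axes at that moment; what a row does not reach only later rows make up. A row lasts 1/12 s, in which the tool goes at most 41.7 mm and 7.16 degrees, less where a joint would pass 70% of its speed; a pose out of reach is approached as far as the arm can. A call with a gripper value outside its range is refused whole. The fingers move at their own pace and stop on an object; "newtons" is the grip in N (left out, the last holds). Time passes only in rows, so rows that repeat a pose let the fingers close. It gives the time, the measured TCP pose, the force and the opening at its end, in the units of the state.
- get_state(): the state, without advancing time (a new reading comes with each control period).
- read_camera(name): name is "scene" or "top" or "wrist"; returns the picture (480x640x3 uint8, blue, green, red); there is no depth.
- camera_info(name): a dict with "K" (3x3 intrinsics, pixels), "xyz" and "attitude" of the camera in the world. Camera axes: x right, y down, z forward; pixel columns grow to the right and rows downward; lengths in m; the calibration is good to about 2 mm. A picture is of the moment at which its call begins: read the wrist's pose just before it. camera_info takes no time and is no camera call; for the wrist camera it gives the pose at the moment of the call.
- hand_in(): hands the job in, once; it reports no verdict.
Trained networks look in the newest picture that a camera, given by its name, has taken for a name from the list of things; names that differ only in an ending like _2 or _b are one class to them, and where a whole thing is asked for, a point or a joint stands for the part that bears it (a point fixed in the world has none). Each returns a list of dicts, best first, with "p" (0 to 1); they miss things now and then, are a little off and sometimes report something else, mostly with a low value. They report only what shows in the picture. A call takes as long as a camera call.
- silhouettes(camera, label): "pixels" (480x640 bool, what is visible of it) and "box" ([left, top, width, height] in pixels, round what is visible of it).
The state is a dict: "clock": time; "joint_pos": joint angles; "qvel": joint speeds; "tau": joint torques, N m; "tcp_pos": TCP position; "orientation": TCP orientation; "wrist_force": force on the tool from outside, world axes, zero at the start; "ft_torque": the same for the moment, N m; "finger_gap": finger opening in m.
Only numpy, scipy, OpenCV 4.12 (cv2) and the standard library are available. Lean on these libraries where they do the work, as an engineer would, in place of code of your own. Each camera call takes 0.05 s, during which the arm holds its last target. There are 200 camera calls.

## Working session

There is one attempt and no reset: what is moved stays moved. The work goes in short steps, Python scripts to look and compute and a tool call to move; the robot and the scene stay as the last step left them, time stands still between calls to the robot, and variables do not carry over. Pictures are saved under pics/ and viewed, about 8 in all and at most 12, crops included, and the job is handed in when it is done.

Besides the shell and the picture viewer there is one more tool, called after "Emit:" as name(argument=value, ...) on one line, values as JSON. send_rows: Moves the arm, as the interface text tells. Its arguments: {"type":"object","properties":{"series":{"type":"array"},"newtons":{"type":"number"}},"required":["series"]}

```bash
mkdir -p pics; ls; cat > h.py <<'E'
from workcell import *
import numpy as np, cv2
from scipy.spatial.transform import Rotation as R
def q2R(q): return R.from_quat([q[1],q[2],q[3],q[0]]).as_matrix()
def cam(n):
    c=camera_info(n); A=np.array(c["attitude"],float)
    A=A if A.shape==(3,3) else q2R(A)
    return np.array(c["K"]),np.array(c["xyz"]),A
def proj(n,P,c=None):
    K,x,A=c or cam(n); p=(np.atleast_2d(P)-x)@A; u=p@K.T; return u[:,:2]/u[:,2:]
def back(n,uv,z,c=None):
    K,x,A=c or cam(n); uv=np.atleast_2d(uv).astype(float)
    d=np.c_[uv,np.ones(len(uv))]@np.linalg.inv(K).T@A.T
    return x+d*((z-x[2])/d[:,2])[:,None]
E
python3 - <<'E'
from h import *
s=get_state(); print({k:np.round(v,3) for k,v in s.items()})
import workcell; print([n for n in dir(workcell) if n[0]!='_']); print(globals().get('grip_point_offset'))
for n in("scene","top","wrist"):
    print(n,camera_info(n)); cv2.imwrite(f"pics/{n}0.png",read_camera(n))
for l in("jar_mid","lid_mid","caddy_well","turntable_top","cup_white","cup_black","bishop","mug","magnifier"):
    for n in("top","scene"):
        print(l,n,[(round(d["p"],2),d["box"]) for d in silhouettes(n,l)[:2]])
E
```

```text
pics
{'clock': np.float64(0.0), 'joint_pos': array([1.126, 0.314, 0.045, 1.304, 0.   , 1.431]), 'qvel': array([ 0.001, -0.002,  0.   , -0.   , -0.001, -0.   ]), 'tau': array([ 1.0000e-03, -4.8062e+01,  2.9853e+01,  1.9000e-02, -0.0000e+00,
        0.0000e+00]), 'tcp_pos': array([0.172, 0.548, 0.23 ]), 'orientation': array([-0.   ,  0.152,  0.988, -0.001]), 'wrist_force': array([-0.573,  0.219,  0.246]), 'ft_torque': array([-0.052,  0.026, -0.003]), 'finger_gap': np.float64(0.085)}
['MotionError', 'camera_info', 'get_state', 'grip_point_offset', 'hand_in', 'read_camera', 'silhouettes']
0.0187
scene {'K': array([[605.24394627,   0.        , 322.36952453],
       [  0.        , 605.24394627, 238.76972978],
       [  0.        ,   0.        ,   1.        ]]), 'xyz': array([1.41113769, 0.26700928, 0.88990757]), 'attitude': array([-0.23750127,  0.50269258,  0.7556273 , -0.34629568])}
top {'K': array([[468.57916189,   0.        , 319.07624438],
       [  0.        , 468.57916189, 241.50750742],
       [  0.        ,   0.        ,   1.        ]]), 'xyz': array([ 0.48826348, -0.04165131,  1.2
[... 739 characters left out ...]
ll scene [(0.71, [220.2, 233.6, 89.0, 87.3])]
turntable_top top [(0.62, [176.8, 196.8, 107.0, 109.2])]
turntable_top scene [(0.65, [376.0, 246.0, 151.4, 113.4])]
cup_white top [(0.82, [244.1, 220.3, 28.3, 27.7])]
cup_white scene [(0.7, [394.3, 269.6, 39.1, 39.8])]
cup_black top [(0.88, [182.2, 222.5, 36.2, 30.9])]
cup_black scene [(0.63, [468.1, 284.7, 42.2, 43.1]), (0.51, [354.7, 201.8, 46.3, 48.9])]
bishop top [(0.56, [292.1, 162.8, 14.7, 14.7])]
bishop scene [(0.56, [315.5, 336.2, 15.3, 34.2])]
mug top []
mug scene [(0.84, [169.4, 166.8, 41.8, 55.3])]
magnifier top [(0.74, [292.0, 288.8, 29.2, 68.4]), (0.27, [215.7, 268.0, 33.0, 28.1])]
magnifier scene [(0.77, [355.7, 199.5, 47.6, 49.4])]
```

```bash
python3 - <<'E'
import cv2
t=cv2.imread("pics/top0.png"); cv2.imwrite("pics/topc.png",cv2.resize(t[150:350,160:427],None,fx=3,fy=3,interpolation=cv2.INTER_CUBIC))
E
```

```text
(no output)
```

View pics/topc.png

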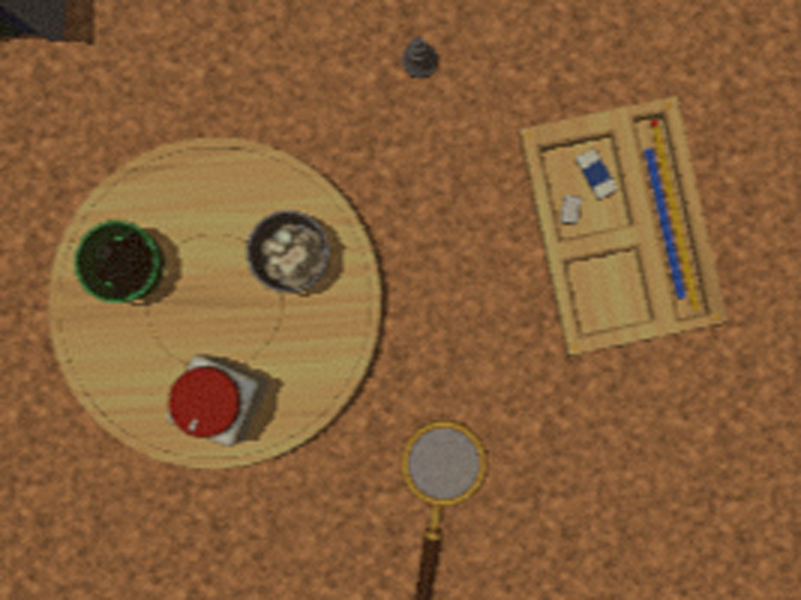

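View pics/scene0.png

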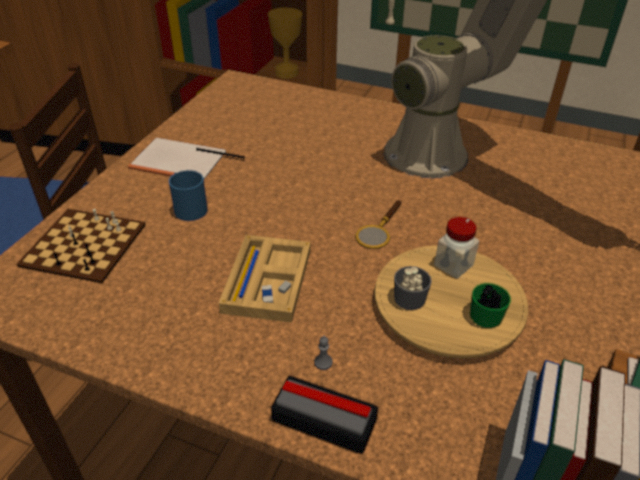

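View pics/wrist0.png

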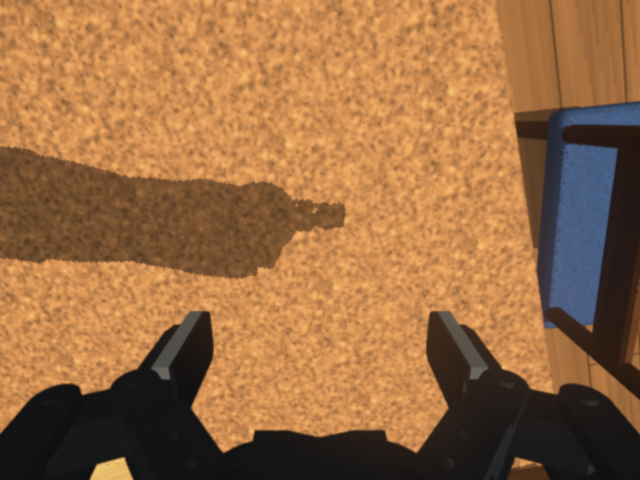

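Crop, scaled 3x from px (160,150): the red lid is at crop (205,401), i.e. px (228,284), with its mark toward (194,425). The caddy's outer corners are near crop (521,130), (677,97), (722,321) and (570,354), and the empty well is at the lower left. In the scene view the lid is at (460,230). The wrist camera sees only the table.

```bash
cat > m.py <<'E'
from h import *
t=cv2.imread("pics/top0.png"); s=cv2.imread("pics/scene0.png")
def red(im,x0,y0,x1,y1):
    hs=cv2.cvtColor(im,cv2.COLOR_BGR2HSV); m=((hs[...,0]<6)|(hs[...,0]>172))&(hs[...,1]>170)&(hs[...,2]>60)
    o=np.zeros_like(m);o[y0:y1,x0:x1]=m[y0:y1,x0:x1];return o
from scipy.optimize import least_squares
def hullfit(im,box,name):
    m=red(im,*box).astype(np.uint8); m=cv2.morphologyEx(m,cv2.MORPH_CLOSE,np.ones((5,5)))
    c=max(cv2.findContours(m,cv2.RETR_EXTERNAL,cv2.CHAIN_APPROX_NONE)[0],key=cv2.contourArea)
    return m,c
def lidmask(n,x,y,zb):
    a=np.linspace(0,2*np.pi,60); P=np.concatenate([np.c_[x+.029*np.cos(a),y+.029*np.sin(a),np.full(60,z)] for z in(zb,zb+.02)])
    h=cv2.convexHull(proj(n,P).astype(np.float32)); M=cv2.moments(h); return np.array([M['m10'],M['m01']])/M['m00'],h
def fitlid(zb=.121):
    obs={}
    for n,im,b in(("top",t,(205,260,260,310)),("scene",s,(430,200,490,250))):
        m,c=hullfit(im,b,n); h=cv2.convexHull(c); M=cv2.moments(m,True); obs[n]=np.array([M['m10'],M['m01']])/M['m00']; print(n,obs[n],M['m00'])
    for ns in(["top"],["scene"],["top","scene"]):
        f=lambda p:np.concatenate([lidmask(n,p[0],p[1],zb)[0]-obs[n] for n in ns])
        r=least_squares(f,[.35,-.25]); print(ns,r.x,r.fun)
fitlid()
g=t[260:315,205:260]; w=(g.min(2)>110)
print("mark px approx", 160+194/3,150+425/3)
lid=back("top",[[160+205/3,150+401/3]],.141);mk=back("top",[[160+194/3,150+425/3]],.141);print(lid,mk,np.degrees(np.arctan2(*(mk-lid)[0,1::-1])))
c=np.array([[521,130],[677,97],[722,321],[570,354]])/3+[160,150]; C=back("top",c,.03); print("caddy\n",C,[np.linalg.norm(C[i]-C[i-1]) for i in range(4)],C.mean(0))
e=C[0]-C[3]; print("long axis deg",np.degrees(np.arctan2(e[1],e[0])))
wv=np.array([[566,264],[638,246],[652,320],[582,336]])/3+[160,150]; W=back("top",wv,.03);print("well",W,W.mean(0),[np.linalg.norm(W[i]-W[i-1]) for i in range(4)])
tt=back("top",[[160+216/3,150+303/3]],.032);print("tt",tt)
E
python3 m.py
```

```text
top [227.58333333 283.57107843] 408.0
scene [460.8670412  228.59737828] 534.0
['top'] [0.44839813 0.17633844] [ 6.11367426e-07 -1.66656946e-08]
['scene'] [0.44487278 0.17391623] [2.65878498e-07 1.28787480e-06]
['top', 'scene'] [0.4470069 0.1747245] [0.63437614 0.58112185 0.16680941 0.73058258]
mark px approx 224.66666666666669 291.66666666666663
[[0.44844517 0.17295655 0.141     ]] [[0.42874971 0.18123692 0.141     ]] 157.19713649327096
caddy
 [[ 0.69581818 -0.08390736  0.03      ]
 [ 0.72944469 -0.22493567  0.03      ]
 [ 0.52699897 -0.2684494   0.03      ]
 [ 0.49418119 -0.1322328   0.03      ]] [np.float64(0.20734711128877306), np.float64(0.1449818097134034), np.float64(0.20706935295442402), np.float64(0.1401141274286701)] [ 0.61161076 -0.17738131  0.03      ]
long axis deg 13.477612615260538
well [[ 0.57507932 -0.12706549  0.03      ]
 [ 0.59288812 -0.19172533  0.03      ]
 [ 0.52642615 -0.20541937  0.03      ]
 [ 0.51057983 -0.1427074   0.03      ]] [ 0.55124336 -0.1667294   0.03      ] [np.float64(0.06636907184747252), np.float64(0.06706749679762426), np.float64(0.06785808840045834), np.float64(0.06468304584797462)]
tt [[0.53246978 0.18643243 0.032     ]]
```

```bash
cat >> h.py <<'E'
def down(phi):  # tool z down, tool x at angle phi (deg)
    a=np.radians(phi); x=np.array([np.cos(a),np.sin(a),0]); z=np.array([0,0,-1.]); return np.c_[x,np.cross(z,x),z]
def move(p,phi,ref=None):
    s=get_state(); p0,R0=(np.array(s["tcp_pos"]),q2R(s["orientation"])) if ref is None else (np.array(ref[0]),down(ref[1]))
    d=R0.T@(np.array(p)-p0)*100; w=np.degrees(R.from_matrix(R0.T@down(phi)).as_rotvec())
    print("shift cm",d.round(2),"turn deg",w.round(1)); 
def st():
    s=get_state(); A=q2R(s["orientation"]); print("t",round(s["clock"],2),"tcp",np.round(s["tcp_pos"],4),"phi",np.degrees(np.arctan2(A[1,0],A[0,0])).round(2),"tilt",np.degrees(np.arccos(-A[2,2])).round(2),"F",np.round(s["wrist_force"],1),"M",np.round(s["ft_torque"],2),"gap",round(float(s["finger_gap"]),4),"q6",round(s["joint_pos"][5],2))
E
python3 -c "
from h import *
st(); move([.447,.175,.24],157,([.173,.549,.231],162.5))"
```

```text
t 1.05 tcp [0.1726 0.5485 0.2313] phi 162.54 tilt 0.01 F [-0.2 -0.1 -0.4] M [ 0.02 -0.01  0.  ] gap 0.0855 q6 1.43
shift cm [-37.38 -27.43  -0.9 ] turn deg [0.  0.  5.5]
```

Emit:
send_rows(series=[-6,-4.4,-0.2,0,0,1,-12,-8.8,-0.4,0,0,2,-18,-13.2,-0.5,0,0,3,-24,-17.6,-0.7,0,0,4,-29,-21.3,-0.9,0,0,5,-33.4,-24.5,-0.9,0,0,5.5,-37.4,-27.4,-0.9,0,0,5.5,-37.4,-27.4,-0.9,0,0,5.5,-37.4,-27.4,-0.9,0,0,5.5,-37.4,-27.4,-0.9,0,0,5.5])

```text
$.series: bad value
```

Emit:
send_rows(series=[0,0,0,0,0,0,1,0,0,0,0,0,0,1])

```text
clock: 1.22
tcp_pos: [0.1726, 0.5486, 0.2313]
orientation: [0.0, 0.152, 0.988, 0.0]
wrist_force: [-0.4, 0.2, -0.1]
finger_gap: 0.0852
```

The first call was refused because I left out the opening value. I'm resending it with 7 numbers per row.

Emit:
send_rows(series=[-4,-2.9,-0.1,0,0,1,1,-8,-5.9,-0.2,0,0,2,1,-12,-8.8,-0.3,0,0,3,1,-16,-11.7,-0.4,0,0,4,1,-20,-14.7,-0.5,0,0,5,1,-24,-17.6,-0.6,0,0,5.5,1,-28,-20.5,-0.7,0,0,5.5,1,-32,-23.5,-0.8,0,0,5.5,1,-35,-25.7,-0.9,0,0,5.5,1,-37.4,-27.4,-0.9,0,0,5.5,1])

```text
clock: 2.05
tcp_pos: [0.42, 0.2109, 0.24]
orientation: [0.0, 0.199, 0.98, 0.0]
wrist_force: [0.6, 0.5, 0.2]
finger_gap: 0.0853
```

```bash
python3 -c "
from h import *
st()"
```

```text
t 2.05 tcp [0.42   0.2109 0.24  ] phi 157.04 tilt 0.06 F [0.6 0.5 0.2] M [ 0.06  0.02 -0.02] gap 0.0853 q6 0.7
```

Emit:
send_rows(series=[0,0,0,0,0,0,1,0,0,0,0,0,0,1,0,0,0,0,0,0,1])

```text
clock: 2.3
tcp_pos: [0.4189, 0.2126, 0.2395]
orientation: [-0.0, 0.2, 0.98, 0.0]
wrist_force: [-0.5, 0.4, 0.8]
finger_gap: 0.0855
```

```bash
python3 - <<'E'
from h import *
st(); im=read_camera("wrist"); c=cam("wrist"); st(); cv2.imwrite("pics/w1.png",im)
print("lid proj",proj("wrist",[[.447,.175,.141],[.447,.175,.121]],c))
for d in silhouettes("wrist","lid_mid")[:2]: print(d["p"],d["box"])
E
```

```text
t 2.3 tcp [0.4189 0.2126 0.2395] phi 156.97 tilt 0.04 F [-0.5  0.4  0.8] M [ 0.01  0.07 -0.06] gap 0.0855 q6 0.7
t 2.35 tcp [0.4185 0.2133 0.2395] phi 157.07 tilt 0.03 F [-0.3 -0.1  1. ] M [ 0.05  0.01 -0.02] gap 0.0854 q6 0.7
lid proj [[284.46127789 298.81376226]
 [286.75961015 286.87351538]]
0.58 [250.7, 250.0, 80.7, 80.0]
```

View pics/w1.png

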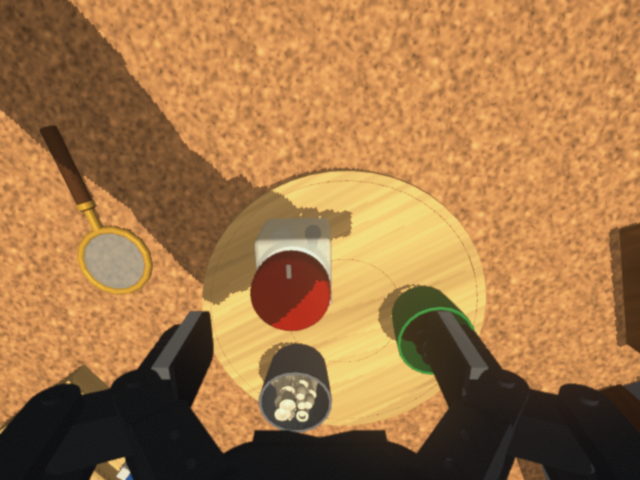

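The lid is at px (291,290) with its mark straight up at (289,271), so the jar's x axis lies along tool x. The cups are at (296,390) and (435,330), and the fingertips at x≈211 and 428. I'll fit the lid position and the yaw of the jar's edges.

```bash
cat > m2.py <<'E'
from h import *
from m import red,lidmask,least_squares
im=cv2.imread("pics/w1.png"); c=cam("wrist")
hs=cv2.cvtColor(im,cv2.COLOR_BGR2HSV); m=((hs[...,0]<4)|(hs[...,0]>174))&(hs[...,1]>180); m[:240]=0;m[345:]=0;m[:,:240]=0;m[:,345:]=0
m=cv2.morphologyEx(m.astype(np.uint8),cv2.MORPH_CLOSE,np.ones((15,15)))
n,lab,sta,cen=cv2.connectedComponentsWithStats(m); i=1+np.argmax(sta[1:,4]); print(sta[i],cen[i])
r=least_squares(lambda p:lidmask("wrist",p[0],p[1],.121)[0]-cen[i],[.447,.175]); print("lid",r.x, "pred area",cv2.contourArea(lidmask("wrist",*r.x,.121)[1]))
g=im[250:295,265:315]; w=(hs[...,1]<110)&(hs[...,2]>110); w=w&(cv2.erode(m,np.ones((7,7)))>0); y,x=np.where(w); print("mark px",len(x),x.mean(),y.mean())
P=back("wrist",np.c_[x,y],.141,c); ctr=np.r_[r.x,.141]; d=P.mean(0)-ctr; print("mark deg",np.degrees(np.arctan2(d[1],d[0])),np.linalg.norm(d))
uvc=back("wrist",[[256,240],[330,240],[256,252],[330,252]],.104,c); print("body corners",uvc)
E
python3 m2.py | tail -6; python3 -c "
from h import *
print(q2R(camera_info('wrist')['attitude']).round(3),camera_info('wrist')['xyz'])"
```

```text
mark px 0 nan nan
mark deg nan nan
body corners [[0.40740294 0.16529618 0.104     ]
 [0.43004431 0.21884875 0.104     ]
 [0.41642651 0.16090783 0.104     ]
 [0.43931038 0.2150301  0.104     ]]
[[ 0.389  0.875  0.287]
 [ 0.921 -0.37  -0.12 ]
 [ 0.001  0.311 -0.95 ]] [0.34331574 0.24622587 0.38232622]m2.py:8: RuntimeWarning: Mean of empty slice.
  g=im[250:295,265:315]; w=(hs[...,1]<110)&(hs[...,2]>110); w=w&(cv2.erode(m,np.ones((7,7)))>0); y,x=np.where(w); print("mark px",len(x),x.mean(),y.mean())
  ret = ret.dtype.type(ret / rcount)
m2.py:9: RuntimeWarning: Mean of empty slice.
  P=back("wrist",np.c_[x,y],.141,c); ctr=np.r_[r.x,.141]; d=P.mean(0)-ctr; print("mark deg",np.degrees(np.arctan2(d[1],d[0])),np.linalg.norm(d))
  ret = um.true_divide(
```

```bash
python3 m2.py 2>/dev/null| grep -A1 -E "^\[ *2[0-9]+ .* +[0-9]+\] \[|^lid"; python3 - <<'E'
from h import *
c=cam("wrist")
a=back("wrist",[[289,271],[288.7,265],[289.3,277],[291,290]],.141,c); print(a)
d=a[1]-a[2]; print("bar dir",np.degrees(np.arctan2(d[1],d[0])))
im=cv2.imread("pics/w1.png"); cv2.imwrite("pics/w1c.png",cv2.resize(im[205:345,235:345],None,fx=4,fy=4,interpolation=cv2.INTER_CUBIC))
E
```

```text
[275 296  39  33 505] [296.86138614 316.21188119]
lid [0.46785279 0.1753839 ] pred area 5092.90114919981
mark px 0 nan nan
[[0.42844221 0.1873405  0.141     ]
 [0.42424367 0.18901206 0.141     ]
 [0.43268648 0.18565073 0.141     ]
 [0.44233432 0.18261473 0.141     ]]
bar dir 158.29102851781195
```

View pics/w1c.png

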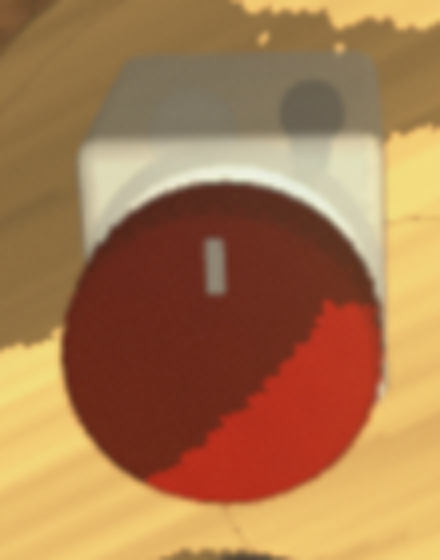

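```bash
python3 - <<'E' 2>/dev/null | tail -9
from h import *
from m import lidmask,least_squares
c=cam("wrist"); bb=np.array([250.5,250.5,330.75,330.75])
def f(p):
    h=lidmask("wrist",p[0],p[1],p[2])[1][:,0]; return np.r_[h.min(0),h.max(0)]-bb
r=least_squares(lambda p:f(np.r_[p,.121]),[.447,.175]); print("lid",r.x,r.fun)
r3=least_squares(f,[.447,.175,.121],x_scale=.01); print("lid free z",r3.x,r3.fun)
a=back("wrist",[[288.3,264.5],[289.0,278.75]],.141,c); d=a[0]-a[1]; print("bar",np.degrees(np.arctan2(d[1],d[0]))); d=a.mean(0)-np.r_[r.x,.141]; print("centre-bar",np.degrees(np.arctan2(d[1],d[0])),d, a[0])
# body rear top edge at z=.104 : crop (80,150)-(380,140)
b=back("wrist",[[235+84/4,205+140/4],[235+380/4,205+135/4]],.104,c); d=b[1]-b[0]; print("rear edge",np.degrees(np.arctan2(d[1],d[0])),np.linalg.norm(d),b)
E
```

```text
[ 0.52642615 -0.20541937  0.03      ]
 [ 0.51057983 -0.1427074   0.03      ]] [ 0.55124336 -0.1667294   0.03      ] [np.float64(0.06636907184747252), np.float64(0.06706749679762426), np.float64(0.06785808840045834), np.float64(0.06468304584797462)]
tt [[0.53246978 0.18643243 0.032     ]]
lid [0.44696429 0.1799993 ] [-0.69216919 -1.22583008  0.02420044  1.29177856]
lid free z [0.44918749 0.17881764 0.1158758 ] [ 0.44160461 -0.35762024 -0.52151489  0.50311279]
bar 158.2263505540702
centre-bar 159.16945884832367 [-1.81538783e-02  6.90708685e-03  2.77555756e-17] [0.42379415 0.18891008 0.141     ]
rear edge 68.09877473117764 0.05814191584777546 [[0.40740294 0.16529618 0.104     ]
 [0.42909032 0.2192419  0.104     ]]
```

```bash
python3 -c "
from h import *
st(); move([.447,.178,.20],158)"
```

```text
t 2.4 tcp [0.4182 0.2137 0.2396] phi 157.14 tilt 0.03 F [ 0.4  0.4 -0.3] M [-0.01  0.01 -0.02] gap 0.0852 q6 0.7
shift cm [-4.04 -2.17  3.95] turn deg [ 0.  -0.  -0.9]
```

Emit:
send_rows(series=[-2,-1.1,2,0,0,-0.9,1,-4,-2.2,3.9,0,0,-0.9,1,-4,-2.2,3.9,0,0,-0.9,1,-4,-2.2,3.9,0,0,-0.9,1,-4,-2.2,3.9,0,0,-0.9,1])

```text
clock: 2.82
tcp_pos: [0.4465, 0.1781, 0.2009]
orientation: [-0.0, 0.19, 0.982, 0.0]
wrist_force: [-0.1, -0.6, -0.3]
finger_gap: 0.0852
```

```bash
python3 -c "
from h import *
st(); move([.447,.178,.108],158)"
```

```text
t 2.82 tcp [0.4465 0.1781 0.2009] phi 158.04 tilt 0.04 F [-0.1 -0.6 -0.3] M [0.01 0.02 0.  ] gap 0.0852 q6 0.6
shift cm [-0.05  0.01  9.29] turn deg [ 0. -0.  0.]
```

Emit:
send_rows(series=[0,0,2.5,0,0,0,1,0,0,5,0,0,0,1,0,0,7,0,0,0,1,0,0,8.5,0,0,0,1,0,0,9.3,0,0,0,1,0,0,9.3,0,0,0,1,0,0,9.3,0,0,0,1,0,0,9.3,0,0,0,1])

```text
clock: 3.48
tcp_pos: [0.4482, 0.1775, 0.109]
orientation: [0.001, 0.191, 0.982, 0.0]
wrist_force: [0.0, -0.5, 0.3]
finger_gap: 0.0857
```

```bash
python3 -c "
from h import *
st(); im=read_camera('wrist'); cv2.imwrite('pics/w2.png',im[200:480,100:540]); print(proj('wrist',[[.447,.178,.141]]))"
```

```text
t 3.48 tcp [0.4482 0.1775 0.109 ] phi 157.98 tilt 0.13 F [ 0.  -0.5  0.3] M [ 0.02 -0.05 -0.01] gap 0.0857 q6 0.59
[[317.04030722 360.39177174]]
```

View pics/w2.png

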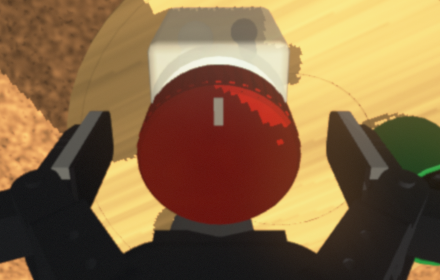

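The lid is centred between the jaws (lid at crop x=218, jaw midpoint 220), and its mark points along tool x. I'll check the tool-x offset.

```bash
python3 - <<'E' 2>/dev/null | tail -3
from h import *
from m import lidmask,least_squares
bb=np.array([237,265,400,423.])
def f(p):
    h=lidmask("wrist",p[0],p[1],p[2])[1][:,0]; return np.r_[h.min(0),h.max(0)]-bb
r=least_squares(lambda p:f(np.r_[p,.121]),[.447,.175]); print("lid",r.x,r.fun)
r=least_squares(f,[.447,.175,.121],x_scale=.01); print("lid free z",r.x,r.fun)
move(np.r_[r.x[:2],.108],158)
E
```

```text
lid [0.44753412 0.17832282] [-1.62469482 -1.98117065  1.45785522  3.9329834 ]
lid free z [0.44903644 0.17773764 0.11790734] [ 0.59103394 -1.06185913 -0.62176514  0.90917969]
shift cm [-0.05  0.06  0.1 ] turn deg [ 0.1  0.1 -0. ]
```

Emit:
send_rows(series=[0,0.03,0.15,0,0,0,1,0,0.03,0.15,0,0,0,0.9,0,0.03,0.15,0,0,0,0.8,0,0.03,0.15,0,0,0,0.7,0,0.03,0.15,0,0,0,0.6,0,0.03,0.15,0,0,0,0.5,0,0.03,0.15,0,0,0,0.5,0,0.03,0.15,0,0,0,0.5,0,0.03,0.15,0,0,0,0.5], newtons=65)

```text
clock: 4.28
tcp_pos: [0.4478, 0.1772, 0.1067]
orientation: [0.0, 0.191, 0.982, 0.0]
wrist_force: [-1.6, 0.1, 6.0]
finger_gap: 0.057
```

```bash
python3 -c "
from h import *
st(); im=read_camera('wrist'); cv2.imwrite('pics/w3.png',im)"
```

```text
t 4.28 tcp [0.4478 0.1772 0.1067] phi 157.93 tilt 0.05 F [-1.6  0.1  6. ] M [-0.06  0.24 -0.01] gap 0.057 q6 0.6
```

Emit:
send_rows(series=[0,0,-0.3,0,0,0,0.5,0,0,-1,0,0,0,0.5,0,0,-2.2,0,0,0,0.5,0,0,-4,0,0,0,0.5,0,0,-6,0,0,0,0.5,0,0,-8,0,0,0,0.5,0,0,-9.5,0,0,0,0.5,0,0,-10.2,0,0,0,0.5,0,0,-10.5,0,0,0,0.5,0,0,-10.5,0,0,0,0.5])

```text
clock: 5.17
tcp_pos: [0.4476, 0.1771, 0.2113]
orientation: [0.0, 0.191, 0.982, 0.0]
wrist_force: [-0.3, -1.1, -3.1]
finger_gap: 0.0566
```

```bash
python3 -c "
from h import *
st(); move([.551,-.167,.212],104)
im=read_camera('wrist'); t=read_camera('top'); cv2.imwrite('pics/w4.png',im);cv2.imwrite('pics/top4.png',t)
a=im[150:450,100:540]; b=cv2.resize(t[190:320,170:420],None,fx=1.75,fy=1.75); 
cv2.imwrite('pics/c4.png',np.vstack([a,cv2.resize(b,(440,229))]))
"
```

```text
t 5.17 tcp [0.4476 0.1771 0.2113] phi 157.93 tilt 0.02 F [-0.3 -1.1 -3.1] M [-0.03 -0.    0.06] gap 0.0566 q6 0.59
shift cm [-22.51 -28.01  -0.08] turn deg [ 0.   0.  53.9]
```

View pics/c4.png

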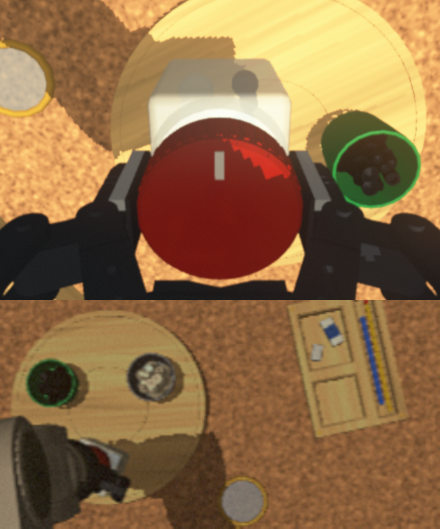

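The jar hangs level and square to the tool: mark vertical at crop x=219, rear body edge horizontal. The susan and cups are undisturbed and the well is clear. Next I'll fly past the well so the wrist camera can see it.

```bash
python3 -c "
from h import *
st(); move([.574,-.255,.215],103.5)"
```

```text
t 5.27 tcp [0.4469 0.177  0.2101] phi 157.94 tilt 0.1 F [-0.7  0.5 -2.2] M [-0.02 -0.01 -0.03] gap 0.0567 q6 0.59
shift cm [-28.01 -35.26  -0.5 ] turn deg [-0.1 -0.1 54.4]
```

Emit:
send_rows(series=[-0.8,-1,0,0,0,2,0.5,-2.2,-2.8,0,0,0,5,0.5,-4,-5,0,0,0,9,0.5,-6,-7.5,0,0,0,13,0.5,-8,-10.1,0,0,0,18,0.5,-10,-12.6,0,0,0,23,0.5,-12,-15.1,0,0,0,28,0.5,-14,-17.6,0,0,0,33,0.5,-16,-20.1,0,0,0,38,0.5,-18,-22.6,0,0,0,43,0.5])

```text
clock: 6.1
tcp_pos: [0.5289, -0.1013, 0.2096]
orientation: [-0.001, 0.54, 0.842, -0.0]
wrist_force: [0.3, 0.4, -2.6]
finger_gap: 0.0569
```

```bash
python3 -c "
from h import *
st(); move([.574,-.255,.215],103.5)"
```

```text
t 6.1 tcp [ 0.5289 -0.1013  0.2096] phi 114.68 tilt 0.14 F [ 0.3  0.4 -2.6] M [-0.02 -0.09 -0.01] gap 0.0569 q6 0.8
shift cm [-15.85  -2.32  -0.56] turn deg [-0.1 -0.1 11.2]
```

Emit:
send_rows(series=[-2.2,-0.3,0,0,0,3,0.5,-4.4,-0.6,0,0,0,6,0.5,-6.6,-0.9,0,0,0,9,0.5,-8.8,-1.2,0,0,0,11.2,0.5,-11,-1.5,-0.2,0,0,11.2,0.5,-13,-1.8,-0.4,0,0,11.2,0.5,-14.5,-2.1,-0.5,0,0,11.2,0.5,-15.5,-2.3,-0.5,0,0,11.2,0.5,-15.8,-2.3,-0.5,0,0,11.2,0.5,-15.8,-2.3,-0.5,0,0,11.2,0.5])

```text
clock: 6.93
tcp_pos: [0.5748, -0.2531, 0.2147]
orientation: [-0.001, 0.618, 0.786, 0.0]
wrist_force: [-0.8, 1.3, -3.6]
finger_gap: 0.0568
```

```bash
python3 -c "
from h import *
st(); im=read_camera('wrist'); cv2.imwrite('pics/w5.png',im); c=cam('wrist'); np.save('c5.npy',np.array([*c],dtype=object),allow_pickle=True); st()
print(proj('wrist',[.551,-.167,.03]))
"
```

```text
t 6.93 tcp [ 0.5748 -0.2531  0.2147] phi 103.69 tilt 0.13 F [-0.8  1.3 -3.6] M [ 0.02 -0.01  0.02] gap 0.0568 q6 0.79Traceback (most recent call last):
  File "<string>", line 3, in <module>
    st(); im=read_camera('wrist'); cv2.imwrite('pics/w5.png',im); c=cam('wrist'); np.save('c5.npy',np.array([*c],dtype=object),allow_pickle=True); st()
                                                                                                   ~~~~~~~~^^^^^^^^^^^^^^^^^^^
ValueError: could not broadcast input array from shape (3,3) into shape (3,)
```

View pics/w5.png

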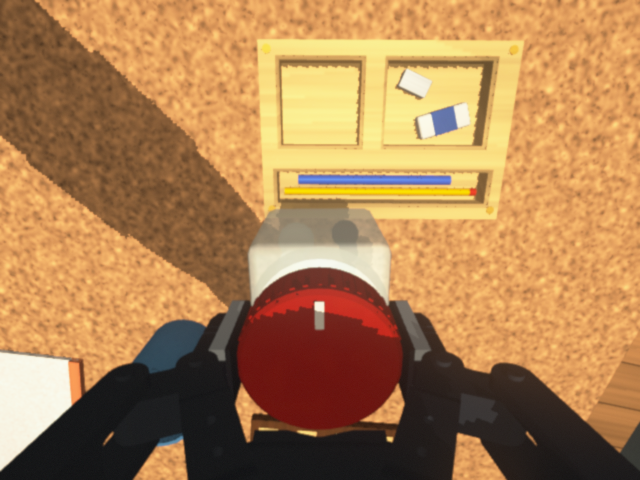

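The caddy is fully in view: outer top corners near (257,40), (523,40) and (497,213), and the empty well around (320,102). One zoom will give the corners.

```bash
python3 -c "
from h import *
im=cv2.imread('pics/w5.png'); cv2.imwrite('pics/w5c.png',cv2.resize(im[35:165,250:400],None,fx=5,fy=4.6,interpolation=cv2.INTER_CUBIC)[:598])
"
```

```text
(no output)
```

View pics/w5c.png

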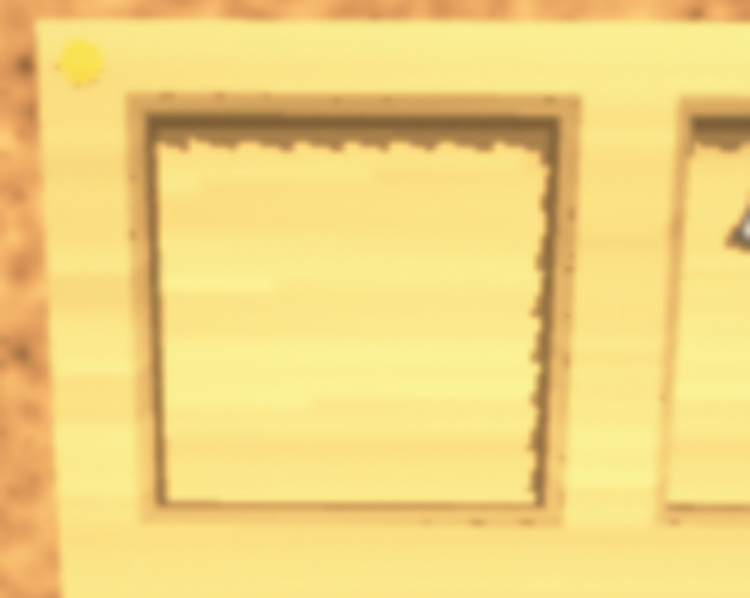

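```bash
python3 - <<'E'
from h import *
from scipy.optimize import least_squares
c=cam("wrist"); st()
cr=np.array([[127,95],[581,95],[563,523],[143,521]])/[5,4.6]+[250,35]
def model(p,s=.0365):
    a=np.radians(p[2]); X,Y=np.array([np.cos(a),np.sin(a)])*s,np.array([-np.sin(a),np.cos(a)])*s
    k=[(-1,-1),(1,-1),(1,1),(-1,1)]  # reorder to match by angle below
    return np.array([[*(np.array(p[:2])+i*X+j*Y),.03] for i,j in k])
W=back("wrist",cr,.03,c); print(W, W.mean(0),[np.linalg.norm(W[i]-W[i-1]).round(4) for i in range(4)])
for a,b in((0,1),(3,2),(0,3),(1,2)):
    d=W[b]-W[a]; print(np.degrees(np.arctan2(d[1],d[0])).round(2))
# order: image right = ?, fit over correspondence
best=min((least_squares(lambda p:(proj("wrist",np.roll(model(p)[::s],k,0),c)-cr).ravel(),[.551,-.167,13.5],x_scale=[.01,.01,5]) for s in(1,-1) for k in range(4)),key=lambda r:r.cost)
print("well",best.x,best.fun.round(2))
# jar bar angle
hs=cv2.imread("pics/w5.png")
move([*best.x[:2],.14],best.x[2]%90+90)
E
```

```text
t 6.98 tcp [ 0.5747 -0.2523  0.2151] phi 103.73 tilt 0.12 F [-0.2 -0.4 -2.4] M [ 0.07  0.02 -0.01] gap 0.0569 q6 0.79
[[ 0.50882351 -0.13470759  0.03      ]
 [ 0.57914346 -0.11759972  0.03      ]
 [ 0.59595068 -0.18779362  0.03      ]
 [ 0.52593064 -0.20447688  0.03      ]] [ 0.55246207 -0.16114445  0.03      ] [np.float64(0.0718), np.float64(0.0724), np.float64(0.0722), np.float64(0.072)]
13.67
13.4
-76.22
-76.53
well [  0.55247959  -0.16122773 103.58473832] [-0.39 -0.65  0.44 -0.49  0.55  0.56 -0.6   0.83]
shift cm [9.36 0.01 7.52] turn deg [-0.1 -0.1  0.1]
```

Emit:
send_rows(series=[1,0,0,0,0,0,0.5,2.8,0,0,0,0,0,0.5,5,0,0.5,0,0,0,0.5,7,0,2,0,0,0,0.5,8.5,0,4,0,0,0,0.5,9.2,0,6,0,0,0,0.5,9.4,0,8,0,0,0,0.5,9.4,0,9.2,0,0,0,0.5,9.4,0,9.5,0,0,0,0.5,9.4,0,9.5,0,0,0,0.5])

```text
clock: 7.82
tcp_pos: [0.5517, -0.1597, 0.1204]
orientation: [-0.001, 0.617, 0.787, -0.0]
wrist_force: [-0.6, -0.6, -2.7]
finger_gap: 0.0569
```

```bash
python3 -c "
from h import *
st(); move([.552,-.1612,.0827],103.6)
t=read_camera('scene'); w=read_camera('wrist'); cv2.imwrite('pics/s6.png',np.vstack([cv2.resize(t[170:330,190:350],(480,480))[:300],cv2.resize(w[100:480,80:560],(480,300))]))
"
```

```text
t 7.82 tcp [ 0.5517 -0.1597  0.1204] phi 103.82 tilt 0.13 F [-0.6 -0.6 -2.7] M [-0.02 -0.01  0.  ] gap 0.0569 q6 0.91
shift cm [-0.15  0.    3.77] turn deg [-0.1 -0.1  0.2]
```

View pics/s6.png

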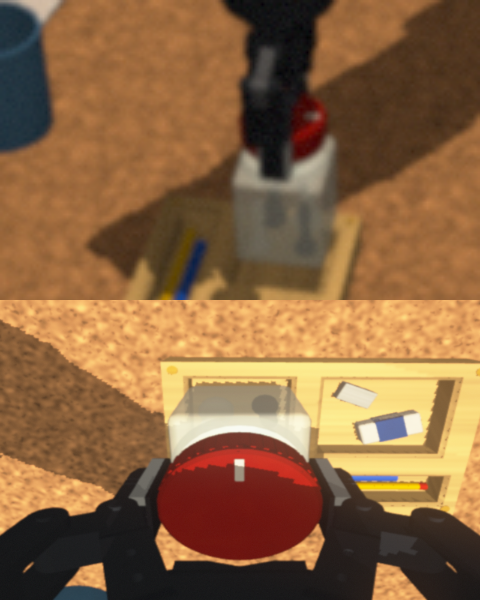

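The jar hangs over the well with its sides parallel to it. I'll lower it in steps and watch the force.

Emit:
send_rows(series=[-0.1,0,0.5,0,0,0.2,0.5,-0.1,0,1,0,0,0.2,0.5,-0.1,0,1.5,0,0,0.2,0.5,-0.1,0,1.9,0,0,0.2,0.5,-0.1,0,2.3,0,0,0.2,0.5,-0.1,0,2.5,0,0,0.2,0.5,-0.1,0,2.5,0,0,0.2,0.5])

```text
clock: 8.5
tcp_pos: [0.5526, -0.1624, 0.0952]
orientation: [-0.001, 0.619, 0.785, -0.0]
wrist_force: [0.1, 0.3, -1.9]
finger_gap: 0.057
```

```bash
python3 -c "
from h import *
st()"
```

```text
t 8.5 tcp [ 0.5526 -0.1624  0.0952] phi 103.53 tilt 0.08 F [ 0.1  0.3 -1.9] M [0.01 0.01 0.02] gap 0.057 q6 0.91
```

Emit:
send_rows(series=[0,0,0.4,0,0,0,0.5,0,0,0.7,0,0,0,0.5,0,0,0.9,0,0,0,0.5,0,0,1.0,0,0,0,0.5,0,0,1.1,0,0,0,0.5,0,0,1.1,0,0,0,0.5,0,0,1.1,0,0,0,0.5])

```text
clock: 9.08
tcp_pos: [0.5531, -0.1625, 0.0851]
orientation: [0.0, 0.619, 0.786, 0.0]
wrist_force: [0.2, 0.5, -2.9]
finger_gap: 0.0571
```

```bash
python3 -c "
from h import *
st()"
```

```text
t 9.08 tcp [ 0.5531 -0.1625  0.0851] phi 103.54 tilt 0.01 F [ 0.2  0.5 -2.9] M [-0.01 -0.02 -0.  ] gap 0.0571 q6 0.91
```

Emit:
send_rows(series=[0,0,0.1,0,0,0,0.5,0,0,0.2,0,0,0,0.5,0,0,0.25,0,0,0,0.5,0,0,0.3,0,0,0,0.5,0,0,0.3,0,0,0,0.5])

```text
clock: 9.5
tcp_pos: [0.5533, -0.1626, 0.0828]
orientation: [0.0, 0.619, 0.786, 0.0]
wrist_force: [-2.1, 0.7, 2.9]
finger_gap: 0.0565
```

```bash
python3 -c "
from h import *
st()"
```

```text
t 9.5 tcp [ 0.5533 -0.1626  0.0828] phi 103.54 tilt 0.05 F [-2.1  0.7  2.9] M [0.15 0.35 0.02] gap 0.0565 q6 0.91
```

Emit:
send_rows(series=[0,0,0.05,0,0,0,0.5,0,0,0.1,0,0,0,0.5,0,0,0.1,0,0,0,0.5,0,0,0.1,0,0,0,0.5], newtons=80)

```text
clock: 9.83
tcp_pos: [0.5534, -0.1626, 0.0827]
orientation: [0.001, 0.619, 0.786, 0.0]
wrist_force: [-3.2, 2.1, 10.6]
finger_gap: 0.0567
```

```bash
python3 -c "
from h import *
st()"
```

```text
t 9.83 tcp [ 0.5534 -0.1626  0.0827] phi 103.55 tilt 0.09 F [-3.2  2.1 10.6] M [ 0.32  0.72 -0.01] gap 0.0567 q6 0.91
```

Seated: it stops solidly at TCP z 0.0827, the height I expected. Now I'll unscrew, following the thread's rise, and start with 30 degrees.

Emit:
send_rows(series=[0,0,-0.03,0,0,-2,0.5,0,0,-0.06,0,0,-5,0.5,0,0,-0.08,0,0,-9,0.5,0,0,-0.09,0,0,-13,0.5,0,0,-0.11,0,0,-17,0.5,0,0,-0.13,0,0,-21,0.5,0,0,-0.14,0,0,-25,0.5,0,0,-0.15,0,0,-28,0.5,0,0,-0.16,0,0,-30,0.5,0,0,-0.16,0,0,-30,0.5])

```text
clock: 10.67
tcp_pos: [0.5542, -0.1631, 0.0838]
orientation: [0.001, 0.394, 0.919, -0.0]
wrist_force: [0.7, -0.9, 5.9]
finger_gap: 0.0566
```

```bash
python3 -c "
from h import *
st()"
```

```text
t 10.67 tcp [ 0.5542 -0.1631  0.0838] phi 133.58 tilt 0.17 F [ 0.7 -0.9  5.9] M [ 0.02 -0.06  0.08] gap 0.0566 q6 0.39
```

Emit:
send_rows(series=[0,0,-0.02,0,0,-4,0.5,0,0,-0.03,0,0,-8,0.5,0,0,-0.05,0,0,-12,0.5,0,0,-0.06,0,0,-16,0.5,0,0,-0.08,0,0,-20,0.5,0,0,-0.09,0,0,-24,0.5,0,0,-0.11,0,0,-28,0.5,0,0,-0.12,0,0,-31,0.5,0,0,-0.12,0,0,-31,0.5])

```text
clock: 11.42
tcp_pos: [0.5538, -0.163, 0.0848]
orientation: [0.001, 0.134, 0.991, -0.0]
wrist_force: [-0.5, -0.3, 5.1]
finger_gap: 0.0568
```

```bash
python3 -c "
from h import *
st(); im=read_camera('wrist'); cv2.imwrite('pics/w7.png',im[100:480,80:560]); st()"
```

```text
t 11.42 tcp [ 0.5538 -0.163   0.0848] phi 164.6 tilt 0.12 F [-0.5 -0.3  5.1] M [-0.11  0.15  0.02] gap 0.0568 q6 -0.16
t 11.47 tcp [ 0.5538 -0.1631  0.0848] phi 164.5 tilt 0.12 F [-0.3 -0.1  5.1] M [-0.05  0.14  0.07] gap 0.0571 q6 -0.15
```

View pics/w7.png

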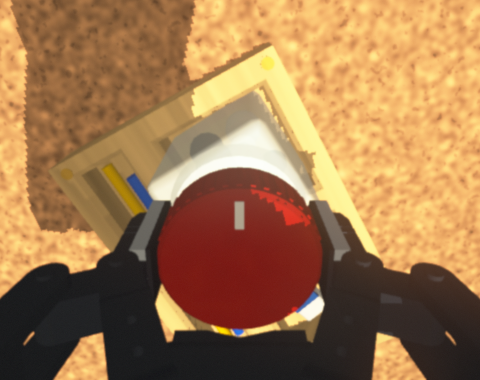

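The lid has turned about 61° with its mark still aligned to the tool, so no slip. The jar stays square in the well and has risen about 2.1 mm. I'll turn 11° more so the threads are free after the jar's play, then lift gently.

Emit:
send_rows(series=[0,0,-0.02,0,0,-4,0.5,0,0,-0.04,0,0,-8,0.5,0,0,-0.06,0,0,-11,0.5,0,0,-0.08,0,0,-11,0.5,0,0,-0.15,0,0,-11,0.5,0,0,-0.2,0,0,-11,0.5,0,0,-0.2,0,0,-11,0.5])

```text
clock: 12.05
tcp_pos: [0.5534, -0.1628, 0.0859]
orientation: [0.0, 0.04, 0.999, -0.0]
wrist_force: [1.0, -1.7, 2.3]
finger_gap: 0.0564
```

```bash
python3 -c "
from h import *
st()"
```

```text
t 12.05 tcp [ 0.5534 -0.1628  0.0859] phi 175.46 tilt 0.04 F [ 1.  -1.7  2.3] M [-0.35 -0.07  0.02] gap 0.0564 q6 -0.35
```

Emit:
send_rows(series=[0,0,-0.1,0,0,0,0.5,0,0,-0.2,0,0,0,0.5,0,0,-0.3,0,0,0,0.5,0,0,-0.4,0,0,0,0.5,0,0,-0.5,0,0,0,0.5,0,0,-0.5,0,0,0,0.5])

```text
clock: 12.55
tcp_pos: [0.553, -0.1625, 0.0909]
orientation: [-0.0, 0.039, 0.999, 0.0]
wrist_force: [-0.4, 0.6, -0.9]
finger_gap: 0.0567
```

```bash
python3 -c "
from h import *
st(); get_state(); st()"
```

```text
t 12.55 tcp [ 0.553  -0.1625  0.0909] phi 175.53 tilt 0.01 F [-0.4  0.6 -0.9] M [-0.07 -0.03  0.07] gap 0.0567 q6 -0.35
t 12.55 tcp [ 0.553  -0.1625  0.0909] phi 175.53 tilt 0.01 F [-0.4  0.6 -0.9] M [-0.07 -0.03  0.07] gap 0.0567 q6 -0.35
```

The force reads −0.9 N against about −3 N with the jar hanging, so the lid is free. I'll raise it until its lower edge is about 15 mm above the mouth.

Emit:
send_rows(series=[0,0,-0.3,0,0,0,0.5,0,0,-0.7,0,0,0,0.5,0,0,-1.1,0,0,0,0.5,0,0,-1.5,0,0,0,0.5,0,0,-1.7,0,0,0,0.5,0,0,-1.8,0,0,0,0.5,0,0,-1.8,0,0,0,0.5,0,0,-1.8,0,0,0,0.5,0,0,-1.8,0,0,0,0.5])

```text
clock: 13.3
tcp_pos: [0.5529, -0.1625, 0.1087]
orientation: [-0.0, 0.039, 0.999, 0.0]
wrist_force: [-0.3, -0.9, -0.3]
finger_gap: 0.0568
```

```bash
python3 -c "
from h import *
st(); w=read_camera('wrist'); s=read_camera('scene'); t=read_camera('top')
cv2.imwrite('pics/f.png',np.hstack([np.vstack([w[100:400,120:520],cv2.resize(t[150:350,160:427],(400,300))]),cv2.resize(s[180:340,200:306],(396,600),interpolation=cv2.INTER_CUBIC)])); st()"
```

```text
t 13.3 tcp [ 0.5529 -0.1625  0.1087] phi 175.53 tilt 0.02 F [-0.3 -0.9 -0.3] M [-0.01 -0.   -0.  ] gap 0.0568 q6 -0.35
t 13.45 tcp [ 0.5529 -0.1624  0.1086] phi 175.54 tilt 0.03 F [-0.7  0.2 -0.3] M [0.01 0.01 0.01] gap 0.0567 q6 -0.35
```

View pics/f.png

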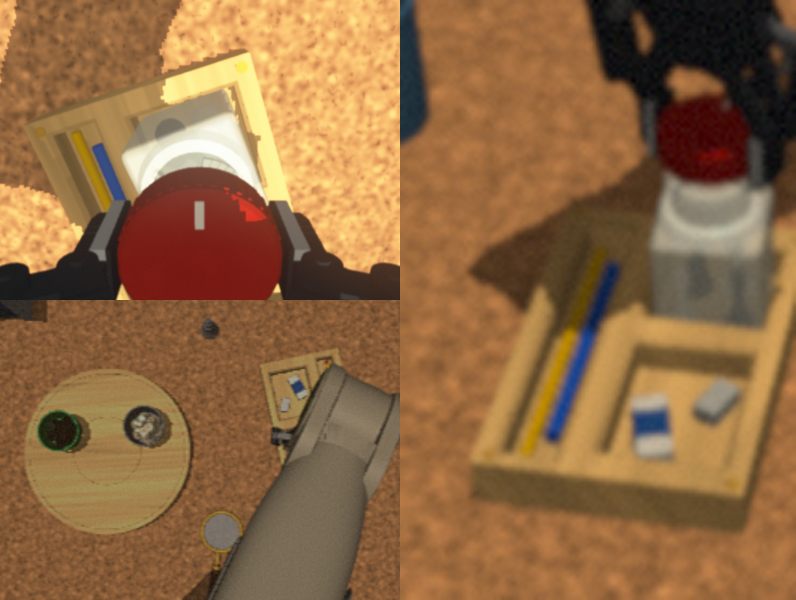

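The lid is held level, with the open neck visible below it. The jar is down in the well, both cups are standing on the susan, and everything else is where it was.

```bash
python3 -c "
from workcell import *
print(hand_in())"
```

```text
the job is handed in; nothing more can be done
None
```

The job is done and handed in at about 13.5 s of the 58 s. I lifted the jar off the lazy susan by its lid and stood it in the caddy's square well. There I turned the lid about 72° anticlockwise, and I finished with it still gripped above the open mouth.

- **Seating:** the jar stopped solidly at the expected height (tool at z 0.0827 m). A further push raised the force to 10.6 N without the jar going lower.
- **Unscrewing:** the lid did not slip in the grip. It had risen about 2.1 mm by 61°. The jar may have turned up to about 5° within the well's play, so the lid turned roughly 67–72° relative to it.
- **Lid free:** the vertical force was −0.3 N once raised, against about −3 N when the whole jar was hanging.
- **Final position:** the lid is still, within 0.03° of level, with its lower edge about 15 mm above the mouth. That height comes from the tool height, not from the pictures.
- **Final pictures:** the jar stands in its well with the neck open, both cups are upright on the susan, and the caddy contents, bishop and magnifier look untouched. I did not recheck the mug in the last pictures.

**Disagreements:**
- The top camera put the well about 5–6 mm from the wrist camera's estimate. I used the wrist value, and the jar went in without touching the sides.
- The wrist fits put the lid 3–5 mm lower than its real height. I treated that as calibration error.
- One early move call was refused for a missing value. Nothing moved.

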